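# Hang a dip basket on its drip stand by the bail

### The job

The wire basket with the steel roller in it has to drain. Swing its folded bail handle upright while the basket stands on the bench, then hang the basket by the bail on the hook of the drip stand, seated in the dip of the hook, the basket hanging level and free with the steel roller still inside. Keep the basket from tipping and leave the other things on the bench where they are.

Things in the scene. Friction and masses are not known exactly. Their poses are not given: they have to be found in the camera images.
- basket: Round open wire basket of plain steel, 92 mm across (115 mm over the bail pivots), 55 mm high, about 0.4 kg, loose on the bench. Origin at the centre of its underside, z up. The bail's pivots lie on the basket's x axis, 54 mm either side, 48 mm up; the folded bail leans over to the basket's +y side.
- bail (a joint): Angle of the swing bail about the basket's x axis (rad): 0 = upright, positive = leaning to the basket's +y side (folded start 0.85 to 1.12), stops at +1.15 and -1.15. The hinge is slightly stiff (0.02 N m): the bail stays where it is left, and about 1 N at its top moves it. Carry it round its arc: a purely level push at its top can jam and shove the basket.
- bail_top (a point): Centre of the wire at the middle (apex) of the bail, 94 mm from the pivot line. The bail is 6 mm dark steel wire; its upper part is a narrow loop, below which the legs spread to the pivots. Axes: x along the pivot line, z from the pivot line to the apex (vertical when the bail is upright).
- bail_grip (a point): Middle of the open loop, 22 mm below bail_top, axes the same. The loop's two straight parallel legs stand 24 mm either side of it along x (54 mm over their outsides), from 12 mm above to 32 mm below this point. A pinch across the outsides of both legs leaves the space under the apex free for the hook.
- roller_center (a point): Centre of the bright steel roller standing in the basket: 33 mm across, 38 mm high, 0.22 kg.
- stand: Fixed drip stand: grey tray 130 mm (x) by 180 mm (y), 13 mm high, with a bent 8 mm steel rod as hook. Origin at bench height below the hook's seat, z up. The post stands 95 mm to -y; the rod runs from it towards +y, 180 mm up, dips to the seat and turns up into a tip with a 10 mm black ball. The bail hangs with its pivot line along the stand's x.
- hook_seat (a point): Where the middle of the bail's wire (bail_top) rests on the hook: 177 mm above the stand's origin, axes as the stand's. The dip is 16 mm long along y. The hook opens to +y: the top of its ball tip is 15 mm higher and 21 mm to +y, so the bail passes over the ball moving towards -y, then goes down.
- jar: Bystander: white jar with blue lid, 56 mm across, 70 mm high. Origin at the centre of its underside.
- carton: Bystander: small brown card box, 54x67 mm, 38 mm high. Origin at the centre of its underside.
- nut: Bystander: hexagon nut, 30 mm across flats, 16 mm high. Origin at the centre of its underside.
- tape: Bystander: yellow pocket tape measure, 60x70 mm, 36 mm high. Origin at the centre of its underside.

How it is judged:
By the outcome, as a careful person would: the job done as asked, in the order asked, and still so for the second after the job is handed in, with the robot touching nothing.
It also fails if it takes over 58 s, if anything falls off the work surface, if the arm or the gripper's body presses on something with over 40 N, if the wrist force passes 120 N, or if a joint passes its speed limit or range.

### The arm

A 6-joint arm with a two-finger parallel gripper is mounted at the origin on a cart in front of the work surface, level with it; the furniture and walls round the work are solid. World frame = base frame: x ahead of the robot, y to its left, z up, the work surface at z = 0. Lengths are in m, angles in rad, forces in N, time in s.
With the tool pointing down it reaches from about 0.275 to 0.825 m from the base axis. Payload 5.2 kg.
Tool frame: the origin (TCP) lies between the finger pads; the fingertips stand 8 mm ahead of it and the grasp point (between the pads) lies 11 mm behind it (bot.tip_extent is the distance from the TCP to the fingertips, in m); z points along the fingers, y is the line along which they close (so a half turn about z gives the same grasp; the last joint's range is limited). The gripper opens to 93 mm and grips with 3 to 60 N. Pads are 15 mm wide; open, the fingers measure 128 mm over their backs; the gripper's body (75 mm by 188 mm) begins 65 mm behind the grasp point.
Start: joints at [-1.337, 0.259, 1.535, -0, 1.348, -0.203], TCP at [0.233, -0.498, 0.227] pointing down, gripper open.
Joint ranges: [-3.14, 3.14], [-0.91, 2.08], [0.19, 2.58], [-1.22, 4.36], [0.22, 2.71], [-3.12, 3.12]. Speed limits (rad/s): [2.57, 2.57, 3.14, 3.14, 3.14, 3.14].

### API

Orientations are given as a unit quaternion [w, x, y, z].
In Python, from station import bot gives the robot as it stands.
- The arm moves only by the tool carry_out, never from a script. Its arguments are lists of equal length, an entry for each row: "delta_pos": the shift along the tool's x, y, z as a fraction of full scale, a list of three; "spin": the turn about the tool's z as a fraction of full scale; "gripper": the closure, from -1 (fully open) to 1 (shut). In form: {"delta_pos": [[dx, dy, dz], ...], "spin": [spin, ...], "gripper": [gripper, ...]}. A call has exactly 10 rows; each row is the pose to reach, as a shift and turn from the pose commanded when the call began, along the tool's axes at that moment, turning the shorter way round; what a row does not reach only later rows make up. Full scale, the value 1, is 0.8 m for a shift and 180 degrees for a turn. A row lasts 1/12 s, in which the tool goes at most 41.7 mm and 7.16 degrees, less where a joint would pass 70% of its speed; a pose out of reach is approached as far as the arm can. A call with a number of a shift or a turn outside -1 to 1 is refused whole. A call with a gripper value outside its range is refused whole. The fingers move at their own pace and stop on an object; the grip force is fixed at half the most. Time passes only in rows, so rows that repeat a pose let the fingers close, or fill a call up. It gives the time, the measured TCP pose, the force, the opening and the grip force at its end, in the units of the state.
- bot.get_obs(): the state, without advancing time (a new reading comes with each control period).
- bot.snapshot(name): name is "scene" or "side" or "wrist"; returns a dict with "pixels" (480x640x3 uint8, red, green, blue), "intrinsics" (3x3 intrinsics, pixels), "world_to_cam" (4x4, takes a point from world to camera coordinates). Camera axes: x right, y up, looking along -z (the intrinsics and any distortion apply to the point x, -y, -z); pixel columns grow to the right and rows downward; lengths in m; the calibration is good to about 2 mm. The wrist camera is an equidistant fisheye: a pixel r from the principal point sees the ray r / f radians off the axis. A picture is of the moment at which its call begins. There is no depth.
- bot.job_done(): hands the job in; it is judged then, once.
The state is a dict: "time_s": time; "qpos": joint angles; "qd": joint speeds; "joint_efforts": joint torques, N m; "eef_pos": TCP position; "ee_rot": TCP orientation; "wrist_force": force on the tool from outside, world axes, zero at the start; "ft_torque": the same for the moment, N m; "grip_width": finger opening in m; "gripper_force": force on a finger pad.
Only numpy, scipy, OpenCV 4.12 (cv2) and the standard library are available. Lean on these libraries where they do the work, as an engineer would, in place of code of your own. Each camera call takes 0.05 s, during which the arm holds its last target. There are 200 camera calls.

## Working session

There is one attempt and no reset: what is moved stays moved. The work goes in short steps, Python scripts to look and compute and a tool call to move; the robot and the scene stay as the last step left them, time stands still between calls to the robot, and variables do not carry over. Pictures are saved under pics/ and viewed, at most 10 in all, crops included, and the job is handed in when it is done.

Besides the shell and the picture viewer there is one more tool, called after "Request:" as name(argument=value, ...) on one line, values as JSON. carry_out: Moves the arm, as the interface text tells. Shift numbers are shares of 0.8 m and turn numbers shares of 180 degrees, none past 1 either way. Its arguments: {"type":"object","properties":{"delta_pos":{"type":"array","items":{"type":"array","items":{"type":"number","minimum":-1,"maximum":1}}},"spin":{"type":"array","items":{"type":"number","minimum":-1,"maximum":1}},"gripper":{"type":"array","items":{"type":"number"}}},"required":["delta_pos","spin","gripper"]}

```bash
mkdir -p pics; ls
python3 - <<'E'
from station import bot
import cv2,numpy as np
for n in ["scene","side"]:
    s=bot.snapshot(n); cv2.imwrite(f"pics/{n}0.png",s["pixels"][:,:,::-1])
    np.savez(f"pics/{n}0.npz",**{k:s[k] for k in("intrinsics","world_to_cam")})
    print(n,s["intrinsics"].tolist(),np.round(s["world_to_cam"],3).tolist(),s.keys())
print(bot.get_obs())
E
```

```text
pics
scene [[496.90605067518976, 0.0, 329.4984429839646], [0.0, 496.90605067518976, 243.79576008018282], [0.0, 0.0, 1.0]] [[-0.734, -0.679, -0.015, 0.322], [0.441, -0.493, 0.75, -0.371], [-0.517, 0.544, 0.661, -1.006], [0.0, 0.0, 0.0, 1.0]] dict_keys(['pixels', 'intrinsics', 'world_to_cam'])
side [[468.00770161130384, 0.0, 318.4906465680421], [0.0, 468.00770161130384, 238.58764457690947], [0.0, 0.0, 1.0]] [[0.987, -0.158, -0.005, -0.496], [0.074, 0.435, 0.898, -0.112], [-0.14, -0.887, 0.441, -1.101], [0.0, 0.0, 0.0, 1.0]] dict_keys(['pixels', 'intrinsics', 'world_to_cam'])
{'time_s': 0.1, 'qpos': array([-1.33678853e+00,  2.59290300e-01,  1.53595801e+00, -4.65592882e-05,
        1.34796888e+00, -2.02799743e-01]), 'qd': array([-0.00105696, -0.00075089, -0.00377967,  0.00088364, -0.00051735,
        0.00043009]), 'joint_efforts': array([ 2.67490868e-03, -4.38210118e+01, -2.84642226e+01,  7.20839482e-02,
        3.60592233e-02, -3.98957650e-05]), 'eef_pos': array([ 0.23257312, -0.49789388,  0.22589622]), 'ee_rot': array([-8.11813484e-04,  9.76243109e-01,  2.16676559e-01, -3.53712564e-05]), 'wrist_force': array([-0.3038142 ,  0.02160165,  0.05106283]), 'ft_torque': array([ 0.00703944,  0.00865056, -0.00024448]), 'gripper_force': 0.0, 'grip_width': 0.09324204731675886}
```

View pics/scene0.png

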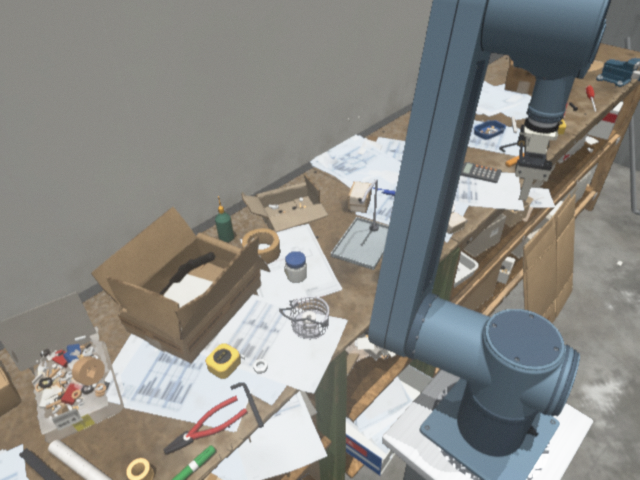

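View pics/side0.png

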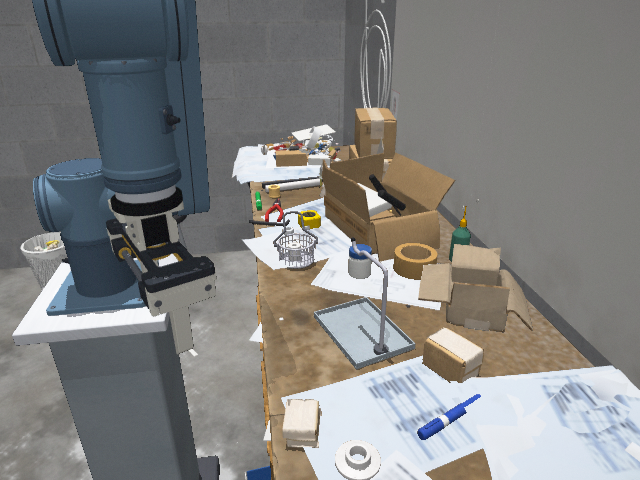

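The scene view shows the basket at about (310,318) with its bail folded to the left, the jar at (295,265), and the stand at (370,235). In the side view the basket is at (296,248), and the hook has its post at (381,350) and its ball at (354,242). I'll make a zoomed montage.

Run:
```python
import cv2,numpy as np
a=cv2.imread("pics/scene0.png");b=cv2.imread("pics/side0.png")
def c(i,x,y,w,h):return cv2.resize(i[y:y+h,x:x+w],(400,300),interpolation=cv2.INTER_CUBIC)
m=np.vstack([np.hstack([c(a,260,285,100,75),c(a,320,175,120,90)]),np.hstack([c(b,250,200,100,75),c(b,300,230,200,150)])])
cv2.imwrite("pics/m0.png",m)
```

```text
(no output)
```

View pics/m0.png

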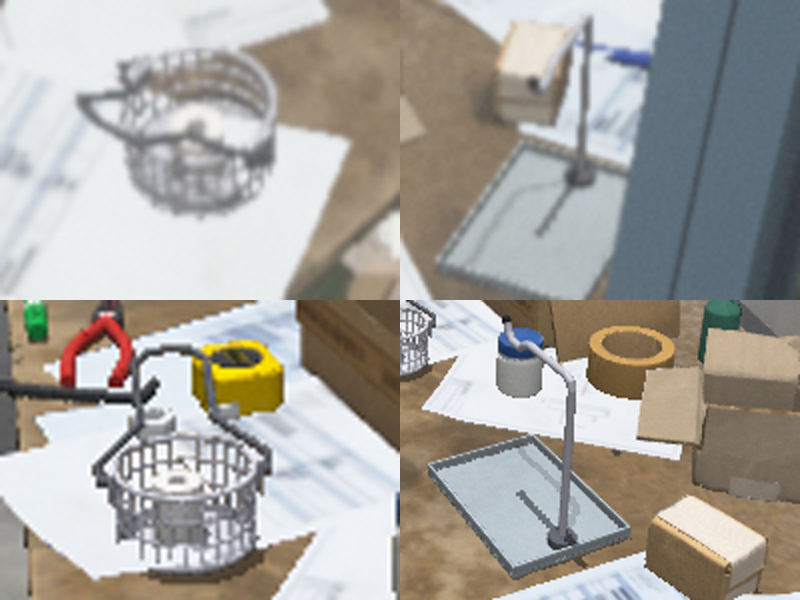

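```bash
cat > h.py <<'E'
import numpy as np
from scipy.optimize import least_squares
C={n:np.load(f"pics/{n}0.npz") for n in("scene","side")}
def proj(n,p):
    K,T=C[n]["intrinsics"],C[n]["world_to_cam"]
    c=T[:3,:3]@p+T[:3,3]; c=c*[1,-1,-1]; return (K@c/c[2])[:2]
def T(x,y,th,p): c,s=np.cos(th),np.sin(th); return np.array([x+c*p[0]-s*p[1],y+s*p[0]+c*p[1],p[2]])
def ray(n,uv,z):
    K,M=C[n]["intrinsics"],C[n]["world_to_cam"]
    d=np.linalg.inv(K)@[*uv,1]; d=M[:3,:3].T@(d*[1,-1,-1]); o=-M[:3,:3].T@M[:3,3]
    return o+d*(z-o[2])/d[2]
E
python3 - <<'E'
from h import *
def bk(v):
    x,y,th,a=v; P={'l':(-.057,0,.048),'r':(.057,0,.048),'t':(0,.094*np.sin(a),.048+.094*np.cos(a)),
     'tl':(-.024,.090*np.sin(a),.048+.090*np.cos(a)),'tr':(.024,.09*np.sin(a),.048+.09*np.cos(a))}
    O=[('side','l',275.75,242.5),('side','r',316.5,241.2),('side','t',293,212.5),('scene','l',325.5,324.5),('scene','r',293,302.5),('scene','t',283,313),('scene','tr',280.7,309),('side','tl',284.5,214.5),('side','tr',301.7,214.5)]
    return np.concatenate([proj(n,T(x,y,th,P[k]))-[u,w] for n,k,u,w in O])
r=least_squares(bk,[.45,.3,0,1]);print(r.x,np.round(r.fun.reshape(-1,2),1).tolist())
x,y,th,a=r.x;print('apex',T(x,y,th,(0,.094*np.sin(a),.048+.094*np.cos(a))))
def st(v):
    x,y,th,c=v
    P={'b':(0,-.095,.015),'p':(0,-.095,.18),'ball':(0,.021,.187),'c1':(-.065,c+.09,.013),'c2':(.065,c+.09,.013),'c3':(.065,c-.09,.013),'c4':(-.065,c-.09,.013)}
    O=[('side','b',381,350),('side','p',386.5,270),('side','ball',353.5,241),('scene','b',374,228.4),('scene','p',376.4,181),('scene','ball',360.2,199.9),
     ('side','c1',315,313.5),('side','c2',367.5,298.5),('side','c3',415,345),('side','c4',357.5,368.5),('scene','c2',355.4,217),('scene','c1',332,256)]
    return np.concatenate([proj(n,T(x,y,th,P[k]))-[u,w] for n,k,u,w in O])
r=least_squares(st,[.55,0,0,0]);print(r.x,np.round(r.fun.reshape(-1,2),1).tolist())
print('jar',ray('scene',(295,280),0),ray('side',(360,274),0),'tape',ray('scene',(223,360),.03))
E
```

```text
[ 0.45328085  0.05326308 -0.02322646  0.93767249] [[-2.3, 2.4], [1.6, 0.7], [-0.3, -0.7], [1.0, 0.3], [0.0, -2.9], [0.8, 1.3], [-2.9, -0.4], [-0.8, -0.9], [0.2, -2.0]]
apex [0.45504082 0.12902386 0.10361661]
[ 0.55007527 -0.24277985  0.13513458 -0.03850816] [[-2.2, -2.7], [-2.7, 0.8], [5.7, -2.3], [1.9, -3.0], [2.3, -2.2], [-4.4, -2.4], [7.3, -2.7], [11.9, 2.1], [3.5, 7.7], [-5.0, -1.5], [-25.9, 28.0], [36.5, 6.7]]
jar [ 0.59049028 -0.02879891  0.        ] [ 0.59862892 -0.04384823  0.        ] tape [0.50912061 0.27064596 0.03      ]
```

Run:
```python
from h import *
def st(v):
    x,y,th,c=v
    P={'b':(0,-.095,.015),'p':(0,-.095,.18),'ball':(0,.021,.187),'c1':(-.065,c+.09,.013),'c2':(.065,c+.09,.013),'c3':(.065,c-.09,.013),'c4':(-.065,c-.09,.013)}
    O=[('side','b',381,350),('side','p',386.5,270),('side','ball',353.5,241),('scene','b',374,228.4),('scene','p',376.4,181),('scene','ball',360.2,199.9),
     ('side','c1',315,313.5),('side','c2',367.5,298.5),('side','c3',415,345),('side','c4',357.5,368.5),('scene','c3',355.4,217),('scene','c2',332,256)]
    return np.concatenate([proj(n,T(x,y,th,P[k]))-[u,w] for n,k,u,w in O])
r=least_squares(st,[.55,-.24,.1,0]);print(r.x,np.round(r.fun.reshape(-1,2),1).tolist())
```

```text
[ 0.53909928 -0.24517818  0.30261568 -0.02820037] [[-0.0, -3.3], [-0.3, 0.3], [-1.2, -1.1], [0.4, -3.5], [0.7, -2.7], [0.6, -0.8], [-1.8, -0.4], [-1.1, -0.9], [1.7, -0.4], [-0.1, -2.7], [1.9, -1.5], [0.0, -4.2]]
```

Stand origin is about (0.539,-0.245) with yaw 0.30. The basket is at (0.453,0.053) with yaw -0.02 and bail about 0.94. I'll approach a hover over the bail grip in two halves.

Request:
carry_out(delta_pos=[[0.03, -0.03, -0.01], [0.06, -0.06, -0.01], [0.09, -0.09, -0.02], [0.12, -0.12, -0.02], [0.15, -0.15, -0.02], [0.18, -0.18, -0.02], [0.21, -0.21, -0.02], [0.24, -0.24, -0.02], [0.27, -0.27, -0.02], [0.286, -0.287, -0.02]], spin=[-0.018, -0.036, -0.054, -0.072, -0.09, -0.108, -0.126, -0.144, -0.162, -0.177], gripper=[-1, -1, -1, -1, -1, -1, -1, -1, -1, -1])

```text
time_s: 0.93
eef_pos: [0.343, -0.1902, 0.2424]
ee_rot: [-0.001, 0.878, 0.478, 0.0]
wrist_force: [-0.2, 0.4, -0.3]
grip_width: 0.0929
gripper_force: 0.0
```

```bash
cat >> h.py <<'E'
from scipy.spatial.transform import Rotation as R
def rot(o): return R.from_quat(np.roll(o["ee_rot"],-1)).as_matrix()
def move(o,p,yaw):
    "row numbers to bring TCP to p with tool y at world yaw"
    M=rot(o); d=M.T@(np.array(p)-o["eef_pos"]); cy=np.arctan2(M[1,1],M[0,1])
    e=(yaw-cy+np.pi/2)%np.pi-np.pi/2
    return np.round(d/.8,4),round(-e/np.pi,4)
E
python3 - <<'E'
from h import *
from station import bot
o=bot.get_obs();print(o["time_s"],o["eef_pos"],o["qpos"],move(o,[.454,.112,.24],-.02))
E
```

```text
0.9333 [ 0.34304    -0.19024816  0.24242278] [-7.93761301e-01 -4.67149605e-02  1.84384099e+00  1.11494048e-03
  1.34557788e+00 -2.20156885e-01] (array([ 0.3926, -0.0886,  0.0036]), np.float64(-0.1763))
```

Request:
carry_out(delta_pos=[[0.045, -0.01, 0], [0.09, -0.02, 0], [0.135, -0.03, 0], [0.18, -0.04, 0], [0.225, -0.05, 0], [0.27, -0.06, 0], [0.315, -0.07, 0], [0.36, -0.08, 0], [0.393, -0.089, 0.004], [0.393, -0.089, 0.004]], spin=[-0.02, -0.04, -0.06, -0.08, -0.1, -0.12, -0.14, -0.16, -0.176, -0.176], gripper=[-1, -1, -1, -1, -1, -1, -1, -1, -1, -1])

```text
time_s: 1.77
eef_pos: [0.4554, 0.1129, 0.2386]
ee_rot: [-0.001, 0.714, 0.701, 0.0]
wrist_force: [-0.9, -0.0, 0.3]
grip_width: 0.093
gripper_force: 0.0
```

Run:
```python
from h import *
from station import bot
import cv2
s=bot.snapshot("wrist");o=bot.get_obs()
cv2.imwrite("pics/w1.png",s["pixels"][:,:,::-1]);np.savez("pics/wrist1.npz",**{k:s[k] for k in("intrinsics","world_to_cam")})
print(o["time_s"],o["eef_pos"],move(o,[.454,.112,.24],-.02),s["intrinsics"].tolist())
T4=s["world_to_cam"];print(-T4[:3,:3].T@T4[:3,3], T4[:3,:3])
```

```text
1.8167 [0.45475666 0.11082376 0.23863573] (array([ 0.0015, -0.001 , -0.0017]), np.float64(-0.0002)) [[371.64829954431775, 0.0, 323.3000798127248], [0.0, 371.64829954431775, 243.52912966933664], [0.0, 0.0, 1.0]]
[0.45734257 0.1950217  0.39854496] [[ 9.99821735e-01 -1.88791769e-02 -2.73202413e-04]
 [ 1.79797028e-02  9.56404704e-01 -2.91490603e-01]
 [ 5.76439472e-03  2.91433728e-01  9.56573653e-01]]
```

View pics/w1.png

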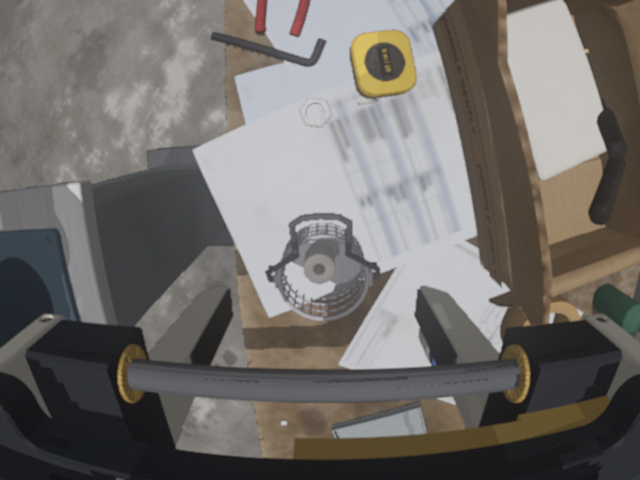

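The wrist view shows the bail apex at (320,216), the pivots at (271,273) and (376,268), and the loop corners at (291,222) and (350,222). I'll refine the fit with this view.

```bash
cat >> h.py <<'E'
def fproj(c,p):
    K,M=c["intrinsics"],c["world_to_cam"]; q=(M[:3,:3]@p+M[:3,3])*[1,-1,-1]
    r=np.hypot(q[0],q[1]); t=np.arctan2(r,q[2]); return np.array([K[0,2]+K[0,0]*t*q[0]/r,K[1,2]+K[1,1]*t*q[1]/r])
E
python3 - <<'E'
from h import *
c=np.load("pics/wrist1.npz")
def pts(a): return {'l':(-.057,0,.048),'r':(.057,0,.048),'t':(0,.094*np.sin(a),.048+.094*np.cos(a)),'tl':(-.024,.090*np.sin(a),.048+.090*np.cos(a)),'tr':(.024,.09*np.sin(a),.048+.09*np.cos(a))}
W=[('l',271,273),('r',376,268),('t',320,216),('tl',292,221),('tr',349,221)]
O=[('side','l',275.75,242.5),('side','r',316.5,241.2),('side','t',293,212.5),('scene','l',325.5,324.5),('scene','r',293,302.5),('scene','t',283,313),('side','tl',284.5,214.5),('side','tr',301.7,214.5)]
def bk(v,both):
    x,y,th,a=v;P=pts(a)
    f=[fproj(c,T(x,y,th,P[k]))-[u,w] for k,u,w in W]
    if both: f+=[proj(n,T(x,y,th,P[k]))-[u,w] for n,k,u,w in O]
    return np.concatenate(f)
for b in(0,1):
    r=least_squares(bk,[.45,.05,0,1],args=(b,));print(r.x,np.round(r.fun.reshape(-1,2),1).tolist())
E
```

```text
[0.45484778 0.05913761 0.01899684 0.84015059] [[-3.4, -0.2], [3.5, 0.9], [0.1, 1.3], [-1.4, 0.3], [1.2, -1.9]]
[0.45461422 0.05733036 0.01304604 0.86962247] [[-3.5, 1.2], [3.2, 2.8], [0.4, 0.7], [-1.1, -0.3], [1.2, -2.2], [-1.8, 2.0], [1.8, -0.4], [-0.9, -2.5], [0.0, 0.5], [-2.2, -1.8], [1.0, 0.2], [-1.3, -2.5], [-0.4, -3.8]]
```

Request:
carry_out(delta_pos=[[0, 0, 0.03], [0.001, 0, 0.06], [0.001, 0, 0.09], [0.002, 0, 0.12], [0.002, 0, 0.145], [0.002, 0, 0.165], [0.002, 0, 0.18], [0.002, 0, 0.19], [0.002, 0, 0.194], [0.002, 0, 0.194]], spin=[-0.002, -0.004, -0.006, -0.008, -0.01, -0.011, -0.011, -0.011, -0.011, -0.011], gripper=[-1, -1, -1, -1, -1, -1, -1, -1, -1, -1])

```text
time_s: 2.65
eef_pos: [0.4546, 0.1096, 0.0838]
ee_rot: [-0.0, 0.704, 0.71, -0.001]
wrist_force: [-0.0, 0.3, 0.6]
grip_width: 0.093
gripper_force: 0.0
```

Run:
```python
from h import *
from station import bot
import cv2
s=bot.snapshot("wrist");p=bot.snapshot("side");o=bot.get_obs()
c=lambda i,x,y,w,h:cv2.resize(i[y:y+h,x:x+w],(400,300),interpolation=cv2.INTER_CUBIC)[:,:,::-1]
cv2.imwrite("pics/w2.png",np.hstack([c(s["pixels"],200,160,240,180),c(p["pixels"],236,170,120,90)]))
print(o["time_s"],o["eef_pos"],move(o,[.4546,.1123,.0837],.015),o["wrist_force"])
```

```text
2.75 [0.45549825 0.10993417 0.08486602] (array([ 0.003 , -0.0011,  0.0015]), np.float64(-0.002)) [-0.43254688  0.81946557  0.34001428]
```

View pics/w2.png

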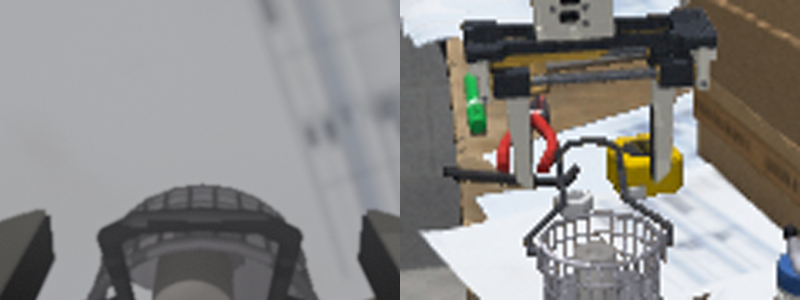

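Both views show the fingers straddling the loop centrally, with the legs at (101) and (302) between the finger edges at (52) and (365). I'll close lightly by commanding an opening of about 53 mm, to keep pad friction low during the swing.

Request:
carry_out(delta_pos=[[0.002, 0, 0], [0.002, 0, 0], [0.002, 0, 0], [0.002, 0, 0], [0.002, 0, 0], [0.002, 0, 0], [0.002, 0, 0], [0.002, 0, 0], [0.002, 0, 0], [0.002, 0, 0]], spin=[0, 0, 0, 0, 0, 0, 0, 0, 0, 0], gripper=[-0.8, -0.5, -0.3, -0.2, -0.14, -0.14, -0.14, -0.14, -0.14, -0.14])

```text
time_s: 3.58
eef_pos: [0.4541, 0.1123, 0.084]
ee_rot: [-0.001, 0.704, 0.71, -0.0]
wrist_force: [-3.8, 3.3, 1.7]
grip_width: 0.0534
gripper_force: 11.2
```

Request:
carry_out(delta_pos=[[-0.0026, 0, -0.003], [-0.0052, 0, -0.0058], [-0.008, 0, -0.0085], [-0.011, 0, -0.0109], [-0.014, 0, -0.0133], [-0.0172, 0, -0.0156], [-0.0205, 0, -0.0178], [-0.0239, 0, -0.0198], [-0.0273, 0, -0.0217], [-0.0308, 0, -0.0234]], spin=[0, 0, 0, 0, 0, 0, 0, 0, 0, 0], gripper=[-0.14, -0.14, -0.14, -0.14, -0.14, -0.14, -0.14, -0.14, -0.14, -0.14])

```text
time_s: 4.42
eef_pos: [0.4551, 0.087, 0.1031]
ee_rot: [-0.0, 0.704, 0.71, -0.0]
wrist_force: [-4.2, 2.8, 0.5]
grip_width: 0.0534
gripper_force: 12.8
```

Run:
```python
from h import *
from station import bot
import cv2
s=bot.snapshot("scene");p=bot.snapshot("side");o=bot.get_obs()
c=lambda i,x,y,w,h:cv2.resize(i[y:y+h,x:x+w],(400,300),interpolation=cv2.INTER_CUBIC)[:,:,::-1]
cv2.imwrite("pics/w3.png",np.hstack([c(s["pixels"],250,265,120,90),c(p["pixels"],236,180,120,90)]))
print(o["time_s"],o["eef_pos"],o["wrist_force"],o["ft_torque"])
```

```text
4.5167 [0.45519944 0.08672191 0.10315089] [-4.14835624  2.09078047  1.3762904 ] [ 0.30288468  0.67456897 -0.05335368]
```

View pics/w3.png

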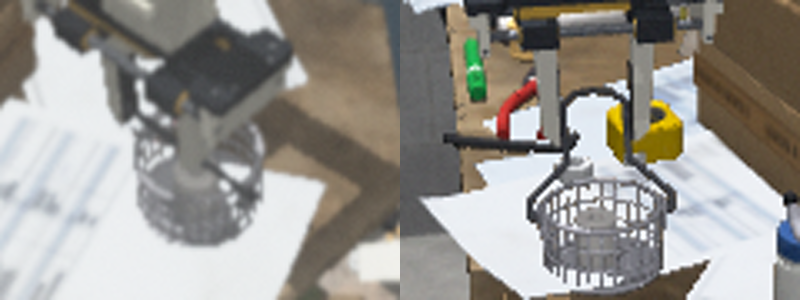

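The basket stands flat at side crop (600,240), with the bail mid-swing and held between the pads. I'll finish the arc.

Request:
carry_out(delta_pos=[[-0.0036, 0, -0.0015], [-0.0072, 0, -0.0029], [-0.0108, 0, -0.0041], [-0.0146, 0, -0.0052], [-0.0184, 0, -0.0061], [-0.0222, 0, -0.0069], [-0.026, 0, -0.0075], [-0.03, 0, -0.0079], [-0.0338, 0, -0.0081], [-0.0377, 0, -0.0082]], spin=[0, 0, 0, 0, 0, 0, 0, 0, 0, 0], gripper=[-0.14, -0.14, -0.14, -0.14, -0.14, -0.14, -0.14, -0.14, -0.14, -0.14])

```text
time_s: 5.35
eef_pos: [0.4555, 0.0567, 0.1099]
ee_rot: [0.0, 0.704, 0.711, -0.0]
wrist_force: [-5.5, 2.9, 3.6]
grip_width: 0.0536
gripper_force: 11.9
```

Run:
```python
from h import *
from station import bot
import cv2
s=bot.snapshot("scene");p=bot.snapshot("side");w=bot.snapshot("wrist");o=bot.get_obs()
c=lambda i,x,y,w,h:cv2.resize(i[y:y+h,x:x+w],(400,300),interpolation=cv2.INTER_CUBIC)[:,:,::-1]
cv2.imwrite("pics/w4.png",np.vstack([np.hstack([c(s["pixels"],250,265,120,90),c(p["pixels"],236,180,120,90)]),np.hstack([c(w["pixels"],200,160,240,180),c(p["pixels"],300,210,160,120)])]))
print(o["time_s"],o["eef_pos"],o["wrist_force"],o["ft_torque"])
```

```text
5.5 [0.4554514  0.05645624 0.1098889 ] [-4.47150408  0.69744699  4.15304184] [ 0.37491391  0.90792723 -0.05648216]
```

View pics/w4.png

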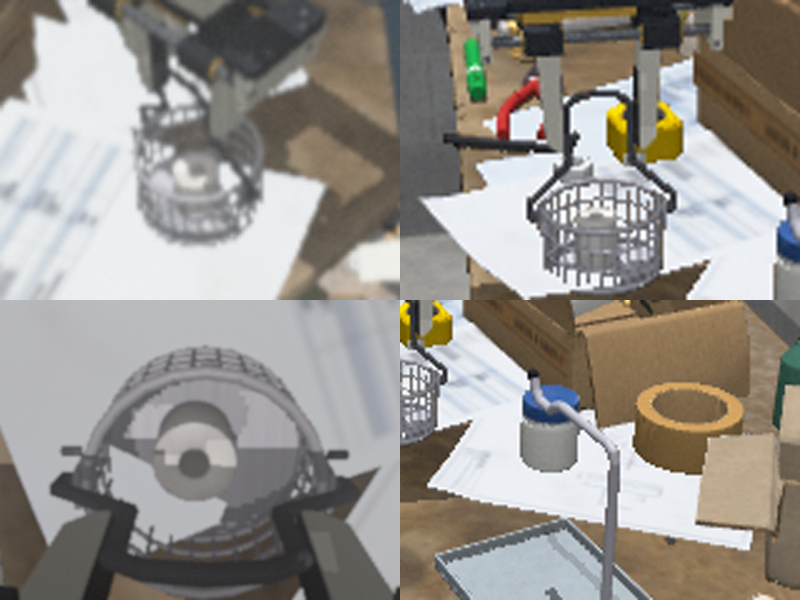

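Run:
```python
from h import *
from station import bot
s=bot.snapshot("wrist")
def un(uv,z):
    K,M=s["intrinsics"],s["world_to_cam"];d=(np.array(uv)-[K[0,2],K[1,2]])/K[0,0];r=np.hypot(*d)
    v=np.array([*(np.sin(r)*d/r),np.cos(r)])*[1,-1,-1];v=M[:3,:3].T@v;o=-M[:3,:3].T@M[:3,3];return o+v*(z-o[2])/v[2]
print("apex",un((326,322),.142),un((326,322),.146)); print(un((251,251),.048),un((404,251),.048))
print("legtops",un((200+130*.6,160+215*.6),.12),)
```

```text
apex [0.45676771 0.06768425 0.142     ] [0.45671308 0.06991932 0.146     ]
[0.40980434 0.06543208 0.048     ] [0.5072528 0.066267  0.048    ]
legtops [0.43565788 0.07174601 0.12      ]
```

Request:
carry_out(delta_pos=[[0, 0, 0], [0, 0, 0], [0, 0, 0], [0, 0, 0], [0, 0, 0], [0, 0, 0], [0, 0, 0], [0, 0, 0], [0, 0, 0], [0, 0, 0]], spin=[0, 0, 0, 0, 0, 0, 0, 0, 0, 0], gripper=[0, 0.2, 0.5, 1, 1, 1, 1, 1, 1, 1])

```text
time_s: 6.38
eef_pos: [0.4554, 0.0567, 0.1099]
ee_rot: [0.0, 0.704, 0.711, -0.0]
wrist_force: [-4.8, 2.1, 4.4]
grip_width: 0.0534
gripper_force: 29.9
```

Run:
```python
from h import *
from station import bot
import cv2
c=bot.snapshot("wrist");o=bot.get_obs();x0,y0=o["eef_pos"][:2]
im=cv2.resize(c["pixels"][220:380,200:450],(800,512),interpolation=cv2.INTER_CUBIC)[:,:,::-1].copy()
for y,a,col in((0,0,(0,0,255)),(-.0,.15,(0,255,0)),(0,-.15,(255,0,0))):
    # apex held at the TCP, pivots displaced
    P=lambda X,r:np.array([x0+X,y0-(.072-r)*np.sin(a),.048+r*np.cos(a)])
    for q in[P(-.057,0),P(.057,0),P(-.024,.04),P(.024,.04),P(-.024,.084),P(.024,.084),P(0,.094)]:
        u,v=fproj(c,q);cv2.circle(im,(int((u-200)*3.2),int((v-220)*3.2)),4,col,-1)
cv2.imwrite("pics/w5.png",im)
```

```text
(no output)
```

View pics/w5.png

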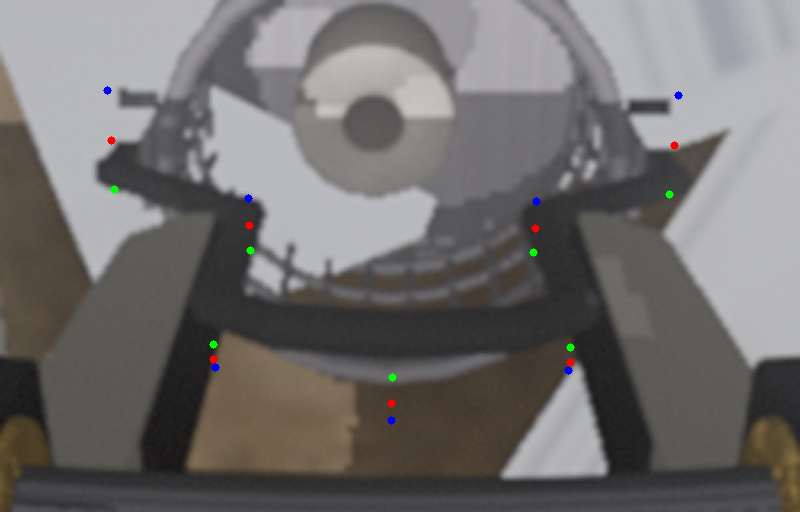

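Run:
```python
from h import *
from station import bot
c=bot.snapshot("wrist");o=bot.get_obs();print(o["eef_pos"])
U=lambda u,v:np.array([200+u/3.2,220+v/3.2])
ob=[(-.057,0,U(112,162)),(.057,0,U(665,165)),(-.024,.04,U(245,212)),(.024,.04,U(545,212)),(-.024,.086,U(207,303)),(.024,.086,U(588,300)),(0,.094,U(390,325))]
def f(v,z0=None):
    x,y,th,a=v[:4]; z=.048 if len(v)<5 else v[4]
    return np.concatenate([fproj(c,T(x,y,th,(X,r*np.sin(a),z+r*np.cos(a))))-p for X,r,p in ob])
for v in([.455,.05,0,.1],[.455,.05,0,.1,.048]):
    r=least_squares(f,v);print(r.x,np.round(r.fun.reshape(-1,2),1).tolist())
```

```text
[0.45544692 0.05668018 0.10984449]
[0.45563831 0.05251968 0.00515889 0.16096138] [[0.5, -0.3], [2.6, -0.6], [1.7, 0.3], [-2.6, 0.6], [0.8, -0.8], [-3.3, 0.6], [1.1, -0.3]]
[0.4556305  0.05343928 0.00511852 0.16598241 0.05061774] [[-0.5, -0.1], [3.6, -0.4], [1.1, 0.3], [-2.0, 0.7], [-0.2, -0.8], [-2.2, 0.6], [1.1, -0.3]]
```

The fit says the bail still leans about 0.16 rad. I'll ease the grip and carry it another 11.5 mm.

Request:
carry_out(delta_pos=[[0, 0, 0], [0, 0, 0], [0, 0, 0], [-0.003, 0, -0.001], [-0.006, 0, -0.0015], [-0.009, 0, -0.002], [-0.012, 0, -0.002], [-0.0145, 0, -0.002], [-0.0145, 0, -0.002], [-0.0145, 0, -0.002]], spin=[0, 0, 0, 0, 0, 0, 0, 0, 0, 0], gripper=[0, -0.1, -0.14, -0.14, -0.14, -0.14, -0.14, -0.14, -0.14, -0.14])

```text
time_s: 7.32
eef_pos: [0.4557, 0.0452, 0.111]
ee_rot: [-0.0, 0.704, 0.71, -0.0]
wrist_force: [-0.0, 0.4, -7.2]
grip_width: 0.0535
gripper_force: 12.0
```

Run:
```python
from h import *
from station import bot
import cv2
c=bot.snapshot("wrist");o=bot.get_obs();x0,y0=o["eef_pos"][:2];print(o["time_s"],o["eef_pos"],o["wrist_force"])
im=cv2.resize(c["pixels"][220:380,200:450],(800,512),interpolation=cv2.INTER_CUBIC)[:,:,::-1].copy()
for a,col in((0,(0,0,255)),(.15,(0,255,0))):
    for X,r in[(-.057,0),(.057,0),(-.024,.04),(.024,.04),(-.024,.086),(.024,.086),(0,.094)]:
        u,v=fproj(c,np.array([x0+X,.0525+r*np.sin(a),.048+r*np.cos(a)]));cv2.circle(im,(int((u-200)*3.2),int((v-220)*3.2)),4,col,-1)
cv2.imwrite("pics/w6.png",im);np.savez("pics/wrist6.npz",**{k:c[k] for k in("intrinsics","world_to_cam")})
```

```text
7.3667 [0.45567779 0.04540149 0.11101513] [-1.059186    0.49399854 -6.684259  ]
```

View pics/w6.png

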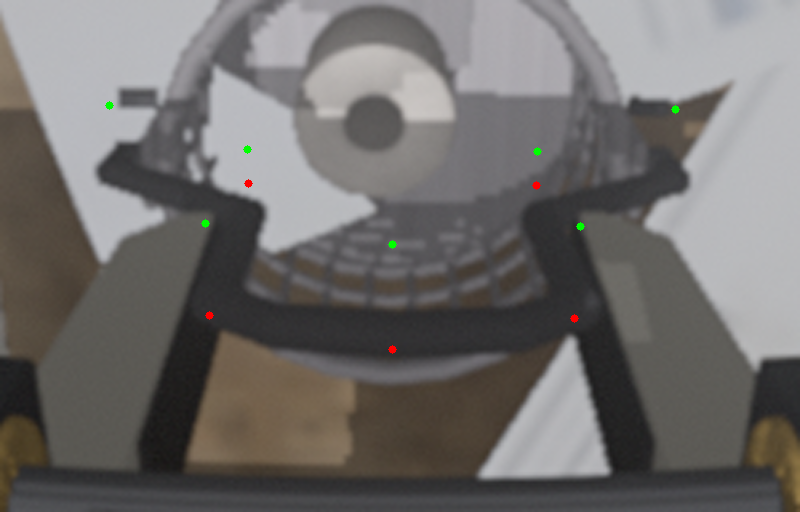

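The dark stubs at (135,98) and (650,105) look like the real pivots. The bail ends at (112,165) would then be shoulders above them, so I'll refit on that basis.

Run:
```python
from h import *
c=np.load("pics/wrist6.npz")
U=lambda u,v:np.array([200+u/3.2,220+v/3.2])
ob=[(-.0575,0,U(120,97)),(.0575,0,U(668,105)),(-.024,.04,U(240,210)),(.024,.04,U(548,210)),(-.024,.086,U(210,303)),(.024,.086,U(588,300)),(0,.094,U(390,325))]
def f(v):
    x,y,th,a=v[:4]; z=.049 if len(v)<5 else v[4]
    return np.concatenate([fproj(c,T(x,y,th,(X,r*np.sin(a),z+r*np.cos(a))))-p for X,r,p in ob])
for v in([.455,.05,0,.1],[.455,.05,0,.1,.048]):
    r=least_squares(f,v);print(r.x,np.round(r.fun.reshape(-1,2),1).tolist())
x,y,th,a=least_squares(f,[.455,.05,0,.1]).x
for rr in(.01,.02,.03):
  for X in(-.054,.054): print(rr,(fproj(c,T(x,y,th,(X,rr*np.sin(a),.049+rr*np.cos(a))))-[200,220])*3.2)
```

```text
[0.45606685 0.05075186 0.00112206 0.0473985 ] [[-3.5, 5.8], [3.8, 4.5], [3.2, -7.8], [-2.7, -7.2], [0.1, 0.2], [-2.5, 1.8], [1.7, 3.0]]
[0.45607262 0.05034872 0.00111729 0.04413466 0.04769863] [[-3.0, 5.7], [3.4, 4.4], [3.5, -7.8], [-3.0, -7.2], [0.6, 0.2], [-3.0, 1.8], [1.7, 2.9]]
0.01 [114.47715765 130.24285844]
0.01 [674.63344122 134.01198949]
0.02 [102.52538363 146.00979744]
0.02 [686.63956596 149.91531485]
0.03 [ 89.56799194 163.1690803 ]
0.03 [699.65259959 167.21856159]
```

Request:
carry_out(delta_pos=[[0, 0, 0.0012], [0, 0, 0.0025], [0, 0, 0.0025], [-0.002, 0, 0.0024], [-0.004, 0, 0.0022], [-0.0065, 0, 0.002], [-0.009, 0, 0.0018], [-0.0115, 0, 0.0016], [-0.0145, 0, 0.0015], [-0.0145, 0, 0.0015]], spin=[0, 0, 0, 0, 0, 0, 0, 0, 0, 0], gripper=[-0.145, -0.145, -0.145, -0.145, -0.145, -0.145, -0.145, -0.145, -0.145, -0.145])

```text
time_s: 8.2
eef_pos: [0.4559, 0.0333, 0.1099]
ee_rot: [0.0, 0.704, 0.71, -0.0]
wrist_force: [-2.5, 0.7, 1.3]
grip_width: 0.0533
gripper_force: 2.2
```

Run:
```python
from h import *
from station import bot
import cv2
c=bot.snapshot("wrist");o=bot.get_obs();print(o["time_s"],o["eef_pos"],o["wrist_force"])
cv2.imwrite("pics/w7.png",c["pixels"][:,:,::-1]);np.savez("pics/wrist7.npz",**{k:c[k] for k in("intrinsics","world_to_cam")})
old=cv2.imread("pics/w6.png"); old=cv2.resize(old,(250,160),interpolation=cv2.INTER_AREA)
new=cv2.imread("pics/w7.png")[220:380,200:450]
for n,i in(("old",old),("new",new)):
    g=i.max(2)
    for col in(33,36,39,120,205,208,211): 
        r=np.where(g[:,col]<75)[0]; print(n,col,[(int(s[0]),int(s[-1])) for s in np.split(r,np.where(np.diff(r)>1)[0]+1) if len(s)>1])
# roller / ring shift between frames, relative to the camera
t=old[5:60,95:145];m=cv2.matchTemplate(new,t,cv2.TM_CCOEFF_NORMED);print(cv2.minMaxLoc(m))
```

```text
8.25 [0.4558912  0.0333731  0.10992006] [-3.76340663 -0.29515586  1.29948534]
old 33 [(50, 56), (146, 156)]
old 36 [(47, 57), (146, 153), (155, 156)]
old 39 [(45, 58), (146, 153), (155, 157)]
old 120 [(96, 112), (122, 123), (148, 155), (157, 159)]
old 205 [(33, 35), (45, 60), (146, 153)]
old 208 [(33, 35), (46, 59), (147, 153), (155, 156)]
old 211 [(49, 59), (147, 152)]
new 33 [(33, 35), (146, 152), (155, 156)]
new 36 [(30, 37), (43, 44), (147, 153), (155, 156)]
new 39 [(33, 38), (44, 45), (146, 153), (155, 156)]
new 120 [(93, 97), (102, 117), (149, 155), (158, 159)]
new 205 [(30, 48), (147, 152)]
new 208 [(30, 46), (147, 152)]
new 211 [(32, 45), (147, 152)]
(-0.4818345606327057, 0.4101695120334625, (52, 83), (26, 43))
```

The bail rotated this time, with light pad force and the basket staying put. I'll fit the new angle from these rows.

Run:
```python
from h import *
c=np.load("pics/wrist7.npz")
for l,rr in((36,38.5),(34,37)):
    ob=[(-.057,0,np.array([234.5,220+l])),(.057,0,np.array([410.5,220+rr])),(0,.094,np.array([320,329.5]))]
    def f(v):
        x,y,th,a=v
        return np.concatenate([fproj(c,T(x,y,th,(X,r*np.sin(a),.048+r*np.cos(a))))-p for X,r,p in ob])
    r=least_squares(f,[.455,.05,0,.1]);print(r.x,np.round(r.fun,1))
```

```text
[ 0.45523861  0.03833362 -0.00520614  0.02841219] [-1.4  0.1 -0.3 -0.1  1.   0. ]
[ 0.4552417   0.03951971 -0.00841417  0.01593513] [-1.5  0.1 -0.2 -0.   1.   0. ]
```

Run:
```python
from h import *
c=np.load("pics/wrist6.npz");t=np.array([.4557,.0454,.1110])
for y in(-.0075,0,.0075):
  for x in(-.0267,.0267):
    print(x,y,"tip",((fproj(c,t+[x,y,-.008])-[200,220])*3.2).round(),"30mm up",((fproj(c,t+[x,y,.03])-[200,220])*3.2).round())
```

```text
-0.0267 -0.0075 tip [225. 303.] 30mm up [189. 436.]
0.0267 -0.0075 tip [559. 305.] 30mm up [594. 439.]
-0.0267 0 tip [223. 261.] 30mm up [185. 389.]
0.0267 0 tip [562. 263.] 30mm up [599. 392.]
-0.0267 0.0075 tip [220. 218.] 30mm up [181. 339.]
0.0267 0.0075 tip [565. 220.] 30mm up [604. 342.]
```

The legs sit at the +y edge of the pads. I'll open a little, shift 6.5 mm in +y and grip firmly.

Request:
carry_out(delta_pos=[[0, 0, 0], [0, 0, 0], [0.003, 0, 0], [0.006, 0, 0], [0.008, 0, 0], [0.008, 0, 0], [0.008, 0, 0], [0.008, 0, 0], [0.008, 0, 0], [0.008, 0, 0]], spin=[0, 0, 0, 0, 0, 0, 0, 0, 0, 0], gripper=[-0.4, -0.4, -0.4, -0.4, -0.4, -0.2, 0, 0.5, 1, 1])

```text
time_s: 9.08
eef_pos: [0.4554, 0.0404, 0.1099]
ee_rot: [-0.0, 0.704, 0.711, -0.0]
wrist_force: [-2.8, 0.6, 2.0]
grip_width: 0.053
gripper_force: 30.0
```

Run:
```python
from h import *
from station import bot
import cv2
c=bot.snapshot("wrist");o=bot.get_obs();print(o["time_s"],o["eef_pos"],o["wrist_force"],o["gripper_force"],o["grip_width"])
i=c["pixels"][220:380,200:450]
g=i.max(2)
rows={}
for col in(33,35,37,120,205,208,211): 
    r=np.where(g[:,col]<75)[0]; print(col,[(int(s[0]),int(s[-1])) for s in np.split(r,np.where(np.diff(r)>1)[0]+1) if len(s)>1])
np.savez("pics/wrist8.npz",**{k:c[k] for k in("intrinsics","world_to_cam")})
for y in(.037,.039,.041):
    print(y,[(fproj(c,np.array([.4552+X,y,z]))-[200,220]).round(1).tolist() for X,z in((-.057,.048),(.057,.048),(0,.142))])
```

```text
9.1333 [0.45542399 0.04039907 0.1099267 ] [-3.01500951  0.49013693  1.9003867 ] 29.99763049185276 0.05285384763284571
33 [(46, 52), (146, 153), (155, 156)]
35 [(43, 53), (147, 152), (155, 156)]
37 [(40, 54), (147, 152), (155, 157)]
120 [(102, 106), (115, 131), (148, 155), (157, 159)]
205 [(40, 58), (147, 153), (156, 159)]
208 [(40, 57), (147, 152), (156, 159)]
211 [(43, 56), (147, 152), (156, 159)]
0.037 [[34.8, 48.9], [209.9, 50.4], [121.8, 132.8]]
0.039 [[34.6, 46.0], [210.1, 47.5], [121.8, 128.8]]
0.041 [[34.4, 43.1], [210.4, 44.6], [121.9, 124.7]]
```

The bail is upright at about 0.04 rad, centred and firmly gripped. I'll lift straight up.

Request:
carry_out(delta_pos=[[0, 0, -0.004], [0, 0, -0.01], [0, 0, -0.02], [0, 0, -0.03], [0, 0, -0.042], [0, 0, -0.054], [0, 0, -0.066], [0, 0, -0.078], [0, 0, -0.086], [0, 0, -0.09]], spin=[0, 0, 0, 0, 0, 0, 0, 0, 0, 0], gripper=[1, 1, 1, 1, 1, 1, 1, 1, 1, 1])

```text
time_s: 9.97
eef_pos: [0.4564, 0.0403, 0.1834]
ee_rot: [0.001, 0.704, 0.711, 0.001]
wrist_force: [0.2, -0.0, -6.9]
grip_width: 0.0531
gripper_force: 30.0
```

Run:
```python
from h import *
from station import bot
o=bot.get_obs();print(o["time_s"],o["eef_pos"],o["wrist_force"],o["gripper_force"],o["grip_width"])
M=rot(o);print(M.round(3).tolist())
p=T(.539,-.245,.303,(0,.065,.182));print(p,move(o,p,.303))
```

```text
9.9667 [0.45637623 0.04025468 0.18342378] [ 0.24560354 -0.03173614 -6.9315995 ] 29.991467781364918 0.05312952127247077
[[-0.01, 1.0, 0.002], [1.0, 0.01, -0.0], [-0.0, 0.002, -1.0]]
[ 0.51960498 -0.18296103  0.182     ] (array([-0.2798,  0.0763,  0.0021]), np.float64(-0.0934))
```

Request:
carry_out(delta_pos=[[-0.003, 0.001, 0], [-0.009, 0.0025, 0], [-0.02, 0.0055, 0], [-0.036, 0.01, 0], [-0.054, 0.015, 0], [-0.072, 0.02, 0], [-0.09, 0.0245, 0], [-0.108, 0.0295, 0], [-0.126, 0.0345, 0], [-0.14, 0.038, 0]], spin=[-0.001, -0.003, -0.007, -0.012, -0.018, -0.024, -0.03, -0.036, -0.042, -0.0465], gripper=[1, 1, 1, 1, 1, 1, 1, 1, 1, 1])

```text
time_s: 10.8
eef_pos: [0.4871, -0.0729, 0.1811]
ee_rot: [-0.0, 0.65, 0.76, -0.0]
wrist_force: [-0.3, 0.1, -7.1]
grip_width: 0.0533
gripper_force: 30.0
```

Run:
```python
from h import *
from station import bot
o=bot.get_obs();print(o["time_s"],o["eef_pos"],o["wrist_force"],o["gripper_force"],o["grip_width"])
p=T(.539,-.245,.303,(0,.065,.182));print(p,move(o,p,.303))
```

```text
10.8 [ 0.48713809 -0.07292807  0.18106284] [-0.29830646  0.0777152  -7.05686156] 29.991835467517376 0.053294981568601955
[ 0.51960498 -0.18296103  0.182     ] (array([-0.1422,  0.0187, -0.0012]), np.float64(-0.0467))
```

Request:
carry_out(delta_pos=[[-0.018, 0.0025, -0.001], [-0.036, 0.005, -0.001], [-0.054, 0.007, -0.001], [-0.072, 0.0095, -0.001], [-0.09, 0.012, -0.001], [-0.108, 0.014, -0.001], [-0.122, 0.016, -0.001], [-0.132, 0.0175, -0.001], [-0.138, 0.018, -0.001], [-0.141, 0.0185, -0.001]], spin=[-0.006, -0.012, -0.018, -0.024, -0.03, -0.036, -0.04, -0.044, -0.046, -0.0467], gripper=[1, 1, 1, 1, 1, 1, 1, 1, 1, 1])

```text
time_s: 11.63
eef_pos: [0.519, -0.1812, 0.182]
ee_rot: [-0.001, 0.593, 0.805, -0.0]
wrist_force: [0.3, 0.5, -6.6]
grip_width: 0.0532
gripper_force: 30.0
```

Run:
```python
from h import *
from station import bot
import cv2
s=bot.snapshot("scene");p=bot.snapshot("side");w=bot.snapshot("wrist");o=bot.get_obs()
np.savez("pics/wrist9.npz",**{k:w[k] for k in("intrinsics","world_to_cam")})
for n,i in(("s9",s),("p9",p),("w9",w)): cv2.imwrite(f"pics/{n}.png",i["pixels"][:,:,::-1])
c=lambda i,x,y,w,h:cv2.resize(i["pixels"][y:y+h,x:x+w],(400,300),interpolation=cv2.INTER_CUBIC)[:,:,::-1]
cv2.imwrite("pics/m9.png",np.vstack([np.hstack([c(s,300,150,160,120),c(p,270,190,160,120)]),np.hstack([c(w,120,180,400,300),c(p,310,210,80,60)])]))
print(o["time_s"],o["eef_pos"],o["wrist_force"],move(o,T(.539,-.245,.303,(0,.065,.182)),.303))
print((fproj(w,T(.539,-.245,.303,(0,.021,.187)))))
```

```text
11.7833 [ 0.51900112 -0.18011852  0.18244285] [-0.51926686  0.19576661 -6.92554852] (array([-0.0036, -0.0003,  0.0006]), np.float64(-0.0003))
[322.12610571 390.35388489]
```

View pics/m9.png

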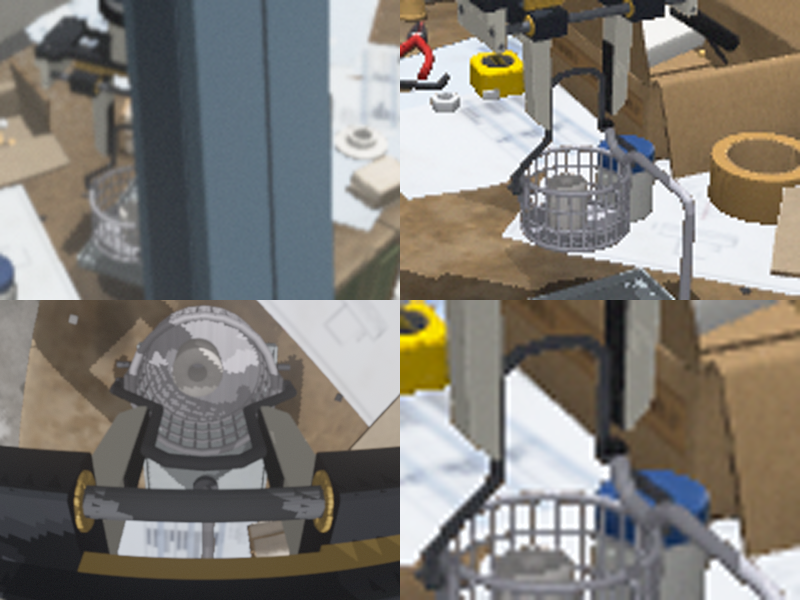

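The wrist view shows the black ball at about (325,364), just beyond the bail apex at (328,342). In the side view the ball is at (352,238). The basket hangs level with the roller inside. I'll triangulate the ball and apex.

Run:
```python
from h import *
from station import bot
import cv2
c=np.load("pics/wrist9.npz")
g=cv2.imread("pics/w9.png").max(2)
for col in(318,322,325,328,332):
    r=np.where(g[300:400,col]<70)[0]+300;print(col,[(int(s[0]),int(s[-1])) for s in np.split(r,np.where(np.diff(r)>1)[0]+1)])
f=lambda p:np.concatenate([fproj(c,p)-[325,364],proj('side',p)-[352,238.5],proj('scene',p)-[360.2,199.9]])
for k in(4,6):
    r=least_squares(lambda p:f(p)[:k],[.53,-.22,.19]);p=r.x;d=p[:2]-[.539,-.245];print('ball',p,f(p).round(1),'local',d@[np.cos(.303),np.sin(.303)],d@[-np.sin(.303),np.cos(.303)])
o=bot.get_obs();t=o["eef_pos"]
for zz in(.187,.192): 
    r=least_squares(lambda q:fproj(c,np.array([*q,zz]))-[325,364],[.53,-.2]);print('ball at z',zz,r.x)
r=least_squares(lambda q:fproj(c,np.array([*q,t[2]+.032]))-[328,342],[.53,-.2]);print('apex',r.x,t)
```

```text
318 [(337, 349), (358, 361), (369, 380), (384, 384)]
322 [(337, 349), (357, 360), (369, 375), (377, 381)]
325 [(337, 349), (356, 359), (370, 375), (377, 379)]
328 [(337, 349), (357, 360), (364, 380)]
332 [(337, 349), (358, 364), (370, 380)]
ball [ 0.5304193  -0.21130204  0.18194783] [ 0.6  0.3 -2.6  0.7 -2.2  3.6] local 0.0018651541297986893 0.03472322369652337
ball [ 0.53022838 -0.21112345  0.1829506 ] [ 0.4  1.1 -2.7  0.2 -2.1  3.3] local 0.0017362192582737067 0.03495063783225146
ball at z 0.187 [ 0.5289322  -0.20774545]
ball at z 0.192 [ 0.5278436  -0.20433496]
apex [ 0.52082561 -0.17818968] [ 0.51900112 -0.18011852  0.18244285]
```

Request:
carry_out(delta_pos=[[-0.003, 0, 0], [-0.009, 0, 0], [-0.018, 0, 0], [-0.028, 0, 0], [-0.038, -0.001, 0], [-0.048, -0.001, 0], [-0.058, -0.001, 0], [-0.065, -0.001, 0], [-0.069, -0.001, 0], [-0.071, -0.001, 0]], spin=[0, 0, 0, 0, 0, 0, 0, 0, 0, 0], gripper=[1, 1, 1, 1, 1, 1, 1, 1, 1, 1])

```text
time_s: 12.62
eef_pos: [0.5355, -0.2357, 0.1825]
ee_rot: [-0.0, 0.593, 0.805, -0.0]
wrist_force: [0.1, -0.3, -7.2]
grip_width: 0.0533
gripper_force: 30.0
```

Request:
carry_out(delta_pos=[[0, 0, 0.004], [0, 0, 0.008], [0, 0, 0.012], [0, 0, 0.015], [0, 0, 0.018], [0, 0, 0.02], [0, 0, 0.022], [0, 0, 0.023], [0, 0, 0.023], [0, 0, 0.023]], spin=[0, 0, 0, 0, 0, 0, 0, 0, 0, 0], gripper=[1, 1, 1, 1, 1, 1, 1, 1, 1, 1])

```text
time_s: 13.45
eef_pos: [0.5355, -0.235, 0.1644]
ee_rot: [0.0, 0.593, 0.806, 0.0]
wrist_force: [0.6, -0.4, -7.2]
grip_width: 0.0532
gripper_force: 30.0
```

Request:
carry_out(delta_pos=[[0, 0, 0.002], [0, 0, 0.004], [0, 0, 0.006], [0, 0, 0.008], [0, 0, 0.01], [0, 0, 0.011], [0, 0, 0.012], [0, 0, 0.013], [0, 0, 0.013], [0, 0, 0.013]], spin=[0, 0, 0, 0, 0, 0, 0, 0, 0, 0], gripper=[1, 1, 1, 1, 1, 1, 1, 1, 1, 1])

```text
time_s: 14.28
eef_pos: [0.5354, -0.235, 0.1539]
ee_rot: [-0.0, 0.593, 0.806, -0.0]
wrist_force: [-0.4, -0.2, -7.1]
grip_width: 0.0533
gripper_force: 30.0
```

Request:
carry_out(delta_pos=[[0, 0, 0.001], [0, 0, 0.002], [0, 0, 0.003], [0, 0, 0.004], [0, 0, 0.005], [0, 0, 0.006], [0, 0, 0.007], [0, 0, 0.007], [0, 0, 0.007], [0, 0, 0.007]], spin=[0, 0, 0, 0, 0, 0, 0, 0, 0, 0], gripper=[1, 1, 1, 1, 1, 1, 1, 1, 1, 1])

```text
time_s: 15.12
eef_pos: [0.536, -0.2357, 0.1489]
ee_rot: [0.001, 0.593, 0.805, -0.0]
wrist_force: [1.8, -3.5, -3.5]
grip_width: 0.0532
gripper_force: 30.0
```

The contact pushes the tool towards -y, so the bail is on the tip-side slope. The seat lies about 11 mm further in -y. I'll shift there and lower.

Request:
carry_out(delta_pos=[[-0.002, 0, -0.001], [-0.004, 0, -0.001], [-0.006, 0, -0.001], [-0.008, 0, -0.001], [-0.01, 0, -0.001], [-0.012, 0, 0], [-0.013, 0, 0.001], [-0.013, 0, 0.002], [-0.013, 0, 0.002], [-0.013, 0, 0.002]], spin=[0, 0, 0, 0, 0, 0, 0, 0, 0, 0], gripper=[1, 1, 1, 1, 1, 1, 1, 1, 1, 1])

```text
time_s: 15.95
eef_pos: [0.5384, -0.2448, 0.1466]
ee_rot: [-0.0, 0.593, 0.806, 0.0]
wrist_force: [-0.9, -0.3, -6.7]
grip_width: 0.0533
gripper_force: 30.0
```

Now it's free again at this height, so I'll lower in small steps.

Request:
carry_out(delta_pos=[[0, 0, 0.0005], [0, 0, 0.001], [0, 0, 0.0015], [0, 0, 0.002], [0, 0, 0.0025], [0, 0, 0.003], [0, 0, 0.0035], [0, 0, 0.004], [0, 0, 0.004], [0, 0, 0.004]], spin=[0, 0, 0, 0, 0, 0, 0, 0, 0, 0], gripper=[1, 1, 1, 1, 1, 1, 1, 1, 1, 1])

```text
time_s: 16.78
eef_pos: [0.5387, -0.2451, 0.1446]
ee_rot: [0.001, 0.593, 0.806, -0.0]
wrist_force: [-4.2, 2.1, 5.3]
grip_width: 0.0533
gripper_force: 30.0
```

The full weight is now on the hook, with the apex at about 0.177, which matches the seat. I'll relax slightly and release.

Request:
carry_out(delta_pos=[[0.001, 0, -0.0005], [0.001, 0, -0.0005], [0.001, 0, -0.0005], [0.001, 0, -0.0005], [0.001, 0, -0.0005], [0.001, 0, -0.0005], [0.001, 0, -0.0005], [0.001, 0, -0.0005], [0.001, 0, -0.0005], [0.001, 0, -0.0005]], spin=[0, 0, 0, 0, 0, 0, 0, 0, 0, 0], gripper=[0, -0.1, -0.14, -0.16, -0.18, -0.2, -0.22, -0.25, -0.3, -0.4])

```text
time_s: 17.62
eef_pos: [0.5382, -0.244, 0.1437]
ee_rot: [-0.0, 0.593, 0.806, 0.0]
wrist_force: [0.2, 0.7, -0.0]
grip_width: 0.0628
gripper_force: 0.0
```

Request:
carry_out(delta_pos=[[0.001, 0, -0.0005], [0.001, 0, -0.0005], [0.001, 0, -0.0005], [0.001, 0, -0.0005], [0.001, 0, -0.0005], [0.001, 0, -0.0005], [0.001, 0, -0.0005], [0.001, 0, -0.0005], [0.001, 0, -0.0005], [0.001, 0, -0.0005]], spin=[0, 0, 0, 0, 0, 0, 0, 0, 0, 0], gripper=[-0.5, -0.6, -0.7, -0.8, -0.9, -1, -1, -1, -1, -1])

```text
time_s: 18.45
eef_pos: [0.5381, -0.2434, 0.1443]
ee_rot: [-0.0, 0.593, 0.805, 0.0]
wrist_force: [-0.8, 0.8, -0.4]
grip_width: 0.0929
gripper_force: 0.0
```

Request:
carry_out(delta_pos=[[0, 0, -0.01], [0, 0, -0.03], [0, 0, -0.055], [0, 0, -0.08], [0, 0, -0.105], [0, 0, -0.13], [0, 0, -0.155], [0, 0, -0.175], [0, 0, -0.19], [0, 0, -0.2]], spin=[0, 0, 0, 0, 0, 0, 0, 0, 0, 0], gripper=[-1, -1, -1, -1, -1, -1, -1, -1, -1, -1])

```text
time_s: 19.28
eef_pos: [0.5384, -0.2436, 0.3068]
ee_rot: [0.001, 0.593, 0.806, 0.0]
wrist_force: [-0.1, -0.2, 0.6]
grip_width: 0.0931
gripper_force: 0.0
```

Run:
```python
from h import *
from station import bot
import cv2
a=bot.snapshot("side");o=bot.get_obs();w=bot.snapshot("wrist");cv2.imwrite("pics/p10.png",a["pixels"][:,:,::-1]);cv2.imwrite("pics/w10.png",w["pixels"][:,:,::-1])
print(o["time_s"],o["eef_pos"],o["wrist_force"])
for n,p in dict(apex=(0,0,.177),pl=(-.057,0,.083),pr=(.057,0,.083),ll=(-.024,0,.14),lr=(.024,0,.14),bl=(-.046,0,.035),br=(.046,0,.035)).items():
    q=T(.539,-.245,.303,p);print(n,proj('side',q).round(1),fproj(w,q).round(1))
g0=cv2.imread("pics/side0.png").astype(int);d=np.abs(cv2.imread("pics/p10.png").astype(int)-g0).max(2)
m=d[215:330,310:410]>28
for r in range(0,115,3): print(r+215,''.join('#' if v else '.' for v in m[r]))
```

```text
19.3333 [ 0.53875107 -0.24387573  0.30773965] [0.35272578 0.78001793 1.81784797]
apex [357.7 249.1] [322.1 236.2]
pl [330.6 298.6] [268.5 211.8]
pr [380.5 284.4] [375.6 211.6]
ll [346.2 269. ] [295.7 225. ]
lr [367.7 263.4] [348.4 224.9]
bl [335.3 317.6] [283.3 203. ]
br [374.7 305.7] [360.8 202.9]
215 ....................................................................................................
218 ....................................................................................................
221 ....................................................................................................
224 ....................................................................................................
227 ....................................................................................................
230 ....................................................................................................
233 ##..................................................................................................
236 #.#####......................................................
[... 2594 characters left out ...]
##########################.############.#.............................
314 .#....#...................###########################################...............................
317 ####....########............###############.##########################..............................
320 ########....##############..###########..##...#########################..........#..................
323 #########......########################################################............##......#........
326 ###########.........##################################################......######....##############
329 ########....................##########################################......#########....###########
```

Request:
carry_out(delta_pos=[[0, 0, 0], [0, 0, 0], [0, 0, 0], [0, 0, 0], [0, 0, 0], [0, 0, 0], [0, 0, 0], [0, 0, 0], [0, 0, 0], [0, 0, 0]], spin=[0, 0, 0, 0, 0, 0, 0, 0, 0, 0], gripper=[-1, -1, -1, -1, -1, -1, -1, -1, -1, -1])

```text
time_s: 20.22
eef_pos: [0.5381, -0.2434, 0.3044]
ee_rot: [0.0, 0.593, 0.806, -0.0]
wrist_force: [-0.4, 0.1, -0.6]
grip_width: 0.093
gripper_force: 0.0
```

Run:
```python
from station import bot
import cv2,numpy as np
a=bot.snapshot("side")["pixels"][:,:,::-1].astype(int);b=cv2.imread("pics/p10.png").astype(int)
n=(np.abs(a-b).max(2)[240:345,320:400]>40).sum();print("changed px",n)
if n<60: print(bot.job_done())
```

```text
changed px 17
the job is handed in; nothing more can be done
None
```

The basket hangs still and level by its bail in the dip of the hook, the side-camera pixels suggest the roller is still inside, and I handed the job in at about 20 s; while I was bringing the bail upright the basket slid about 15–20 mm on the bench, partly while I was briefly carrying its weight.

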